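# Ready the telescopic oven brush on its rest

## Task

Pick up the blue telescopic oven brush, lay it level in both slots of the raised two-fork rest and let go of it; then press its red button fully down, take the orange grip, and pull the handle straight out past the first click to its second stop, the end of its travel, with the brush still lying in the rest. The handle springs back when let go, so finish while still gripping it fully drawn out, ready for the baker. Leave the loaves, bowl, jar, cup, scraper and small pastry brush where they are.

Things in the scene. Friction and masses are not known exactly. Their poses are not given: they have to be found in the camera images.
- housing_center (a point): Centre of the loose brush's blue housing and where to grip it (near the balance point; brush about 0.4 kg): a square bar 170 long (x), 30 wide (y), 30 high (z up), starting flat on the work surface, button up. From x = +85 a white head, 60 wide, 30 high, 25 long, then 40 mm of tan bristles; at the -x end the orange grip. The head cannot pass the rest's forks: it holds the brush against the pull.
- button_top (a point): Middle of the top of the red button, 28 (along x) x 20 mm, on the housing's top, 62 mm from its centre towards the grip. Stands 8 mm proud (38 mm above the housing's underside), goes down 7 mm under about 5 N, and stays down, 1 mm proud. Axes as the housing's. In the rest it lies right over one fork.
- button (a joint): Travel of the red button (m): 0 up, handle locked; 0.007 fully down, handle free (free from about 0.005). It stays where it is pressed.
- grip_center (a point): Centre of the orange grip on the end of the telescopic handle: a bar 60 long (x), 26 wide, 26 high, pinched across its width. With the handle in, it is 120 mm from the housing's centre along the housing's -x, level with it. The handle slides out along -x, away from the head. Axes as the housing's.
- handle (a joint): How far the handle is drawn out (m): 0 in (locked until the button is pressed); 0.05 first stop, a click that 3 N more overcomes; 0.10 second stop, the solid end. A spring pulls it back in, 1.5 N at 0 rising to 4.5 N at 0.10. A white band on the tube appears just before the first stop, a red band just before the second.
- rest_seat (a point): Centre of the fixed rest at its slot floors, 70 mm up. Lay the housing's x along its x, centre 15 mm above this. Forks: 10 mm plates at x = +65 and -65 (fingers fit between); slots 36 wide, cheeks 16 high, then flared lips to 26 above the floor; 65 wide overall. Base 160 x 84 x 8. Housing centred: the head is 15 mm off its fork, and the pull slides the brush until they meet.
- loaf_a: A round brown loaf, 120 mm across, 60 high; leave it alone. Origin under its centre.
- loaf_b: Another such loaf; leave it alone. Origin under its centre.
- bowl: Steel bowl, 140 mm across, 60 high; leave it alone. Origin under its centre.
- spice_jar: Jar, 60 mm across, 100 high; leave it alone. Origin under its centre.
- cup: Steel cup, 76 mm across, 80 high; leave it alone. Origin under its centre.
- scraper: Flat dough scraper, 75 x 115 mm, 13 high; leave it alone. Origin under its centre.
- pastry_brush: Small plain pastry brush lying flat along its x axis; not the one to use, leave it alone. Origin under its middle.
Not all that is in view belongs to the job. What is shaped like the part that bears rest_seat but green or yellow is not meant.

How it is judged:
By the outcome, as a careful person would: the job done as asked, in the order asked, and still so for the second after the job is handed in, while the arm keeps its last pose, push and grip.
It also fails if it takes over 58 s, if anything falls off the work surface, if the arm or the gripper's body presses on something with over 40 N, if the wrist force passes 120 N, or if a joint passes its speed limit or range.

## Robot

A 6-joint arm with a two-finger parallel gripper is mounted at the origin on the work surface. World frame = base frame: x ahead of the robot, y to its left, z up, the work surface at z = 0. Lengths are in m, angles in degrees, forces in N, time in s.
With the tool pointing down it reaches from about 0.25 to 0.8 m from the base axis. Payload 3.9 kg.
Tool frame: the origin (TCP) lies midway between the tips of the shut fingers; the grasp point (between the pads) lies 19 mm behind it; z points along the fingers, y is the line along which they close (so a half turn about z gives the same grasp; the last joint's range is limited). The gripper opens to 85 mm and grips with 20 to 120 N. Pads are 22 mm wide; open, the fingers measure 114 mm over their backs; the gripper's body (76 mm by 85 mm) begins 54 mm behind the grasp point. The pads swing forward as they close: fully open they stand 13 mm farther back than shut.
Start: joints at [-76.891, 14.897, -7.913, 67.191, 0, 90], TCP at [0.119, -0.511, 0.192] pointing down, gripper open.
Joint ranges: [-159.42, 159.42], [-47.68, 98.78], [-73.54, 78.23], [-108.79, 121.32], [-90, 84.71], [-180, 180]. Speed limits (degrees/s): [147.25, 147.25, 180, 180, 180, 180].

## Interface

Orientations are given as a 3x3 rotation matrix whose columns are the frame's x, y, z axes.
In Python, from cell import robot gives the robot as it stands.
- The arm moves only by the tool apply_moves, never from a script. Its argument "increments" is a list of rows, each a list of 6 numbers: the shift along the world's x, y, z in cm, then the turn, a rotation vector about the world's x, y, z in degrees. In form: [[tx, ty, tz, ax, ay, az], ...]. A call has 1 to 8 rows; each row is the pose to reach, as a shift and turn from the pose commanded when the call began; what a row does not reach only later rows make up. A row lasts 1/12 s, in which the tool goes at most 41.7 mm and 7.16 degrees, less where a joint would pass 70% of its speed; a pose out of reach is approached as far as the arm can. A call with a gripper value outside its range is refused whole. "gripper" is the closure, from -1 (fully open) to 1 (shut), so that 0 is half open, set as the call begins (left out, the last holds). The fingers move at their own pace and stop on an object; "squeeze" is the grip in N (left out, the last holds). Time passes only in rows, so rows that repeat a pose let the fingers close. It gives the time, the measured TCP pose, the force, the opening and the grip force at its end, in the units of the state.
- robot.observe(): the state, without advancing time (a new reading comes with each control period).
- robot.capture(name): name is "scene" or "top"; returns a dict with "img" (480x640x3 uint8, red, green, blue), "z_map" (480x640 float32, m along the optical axis (not along the pixel's ray), 0 where there is no reading), "camera_matrix" (3x3 intrinsics, pixels), "distortion" ([k1, k2, p1, p2, k3] as OpenCV has them; the pictures are not rectified), "extrinsics" (4x4, takes a point from camera to world coordinates). Camera axes: x right, y down, z forward; pixel columns grow to the right and rows downward; lengths in m; the calibration is good to about 2 mm. A picture is of the moment at which its call begins.
- robot.hand_in(): hands the job in; it is judged then, once.
The state is a dict: "time": time; "joint_positions": joint angles; "joint_vel": joint speeds; "joint_efforts": joint torques, N m; "position": TCP position; "ee_rot": TCP orientation; "wrist_force": force on the tool from outside, world axes, zero at the start; "wrist_torque": the same for the moment, N m; "width": finger opening in m; "finger_force": force on a finger pad.
Only numpy, scipy, OpenCV 4.12 (cv2) and the standard library are available. Lean on these libraries where they do the work, as an engineer would, in place of code of your own. Each camera call takes 0.05 s, during which the arm holds its last target. There are 200 camera calls.

## Working session

There is one attempt and no reset: what is moved stays moved. The work goes in short steps, Python scripts to look and compute and a tool call to move; the robot and the scene stay as the last step left them, time stands still between calls to the robot, and variables do not carry over. Pictures are saved under pics/ and viewed, at most 10 in all, crops included, and the job is handed in when it is done.

Besides the shell and the picture viewer there is one more tool, called after ">>>" as a command line: name --pt "numbers of a row" for each row, then --argument value for the rest. apply_moves: Moves the arm, as the interface text tells. Its arguments: {"type":"object","properties":{"increments":{"type":"array","items":{"type":"array","items":{"type":"number"}}},"gripper":{"type":"number"},"squeeze":{"type":"number"}},"required":["increments"]}

```bash
mkdir -p pics
cat > h.py <<'E'
import numpy as np,cv2
from cell import robot
def cap(n):
    c=robot.capture(n); return {k:(np.array(v) if not isinstance(v,np.ndarray) else v) for k,v in c.items()}
def ray(c,uv):
    p=cv2.undistortPoints(np.array(uv,float).reshape(-1,1,2),c['camera_matrix'],c['distortion']).reshape(-1,2)
    d=np.c_[p,np.ones(len(p))]@c['extrinsics'][:3,:3].T
    return c['extrinsics'][:3,3],d
def onz(c,uv,z):
    o,d=ray(c,uv); return o+d*((z-o[2])/d[:,2])[:,None]
def depth(c,uv):
    o,d=ray(c,uv); uv=np.array(uv,int).reshape(-1,2); return o+d*c['z_map'][uv[:,1],uv[:,0]][:,None]
def save(c,n): cv2.imwrite('pics/'+n,cv2.cvtColor(c['img'],cv2.COLOR_RGB2BGR))
E
python3 - <<'E'
from h import *
for n in('top','scene'):
    c=cap(n); save(c,n+'0.png'); print(n,c['extrinsics'].round(3).tolist(),c['camera_matrix'].round(1).tolist())
s=robot.observe(); print(s)
E
```

```text
top [[0.018, -0.999, 0.051, 0.438], [-1.0, -0.019, -0.024, 0.008], [0.025, -0.05, -0.998, 1.275], [0.0, 0.0, 0.0, 1.0]] [[525.4, 0.0, 314.2], [0.0, 525.4, 229.2], [0.0, 0.0, 1.0]]
scene [[0.652, 0.443, -0.615, 1.242], [0.758, -0.399, 0.517, -0.624], [-0.016, -0.803, -0.596, 0.803], [0.0, 0.0, 0.0, 1.0]] [[472.0, 0.0, 312.6], [0.0, 472.0, 251.5], [0.0, 0.0, 1.0]]
{'time': 0.1, 'joint_positions': array([-7.68905067e+01,  1.49326799e+01, -7.97782112e+00,  6.71903796e+01,
        1.31240867e-03,  8.99997470e+01]), 'joint_vel': array([-0.08972055, -0.02774384,  0.22850142, -0.00522357, -0.06949707,
        0.08110929]), 'joint_efforts': array([ 8.96265174e-04, -4.06508160e+01,  2.54527688e+01,  1.01154327e-02,
       -1.63244754e-04, -1.09092281e-05]), 'position': array([ 0.11893112, -0.51065642,  0.1916453 ]), 'ee_rot': array([[ 9.73937408e-01,  2.26816631e-01, -3.77039990e-04],
       [ 2.26816943e-01, -9.73935889e-01,  1.72000778e-03],
       [ 2.29135910e-05, -1.76069897e-03, -9.99998450e-01]]), 'wrist_force': array([0.07079055, 0.36987765, 0.114158  ]), 'wrist_torque': array([ 0.02538404, -0.01909536,  0.02234337]), 'finger_force': 0.0, 'width': 0.08563143067966596}
```

View pics/top0.png

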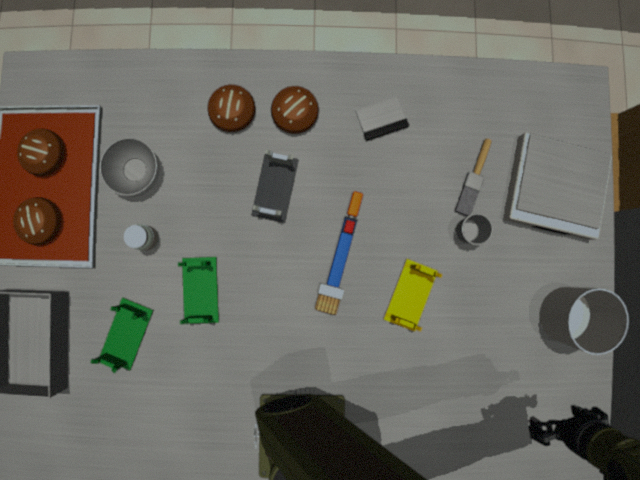

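View pics/scene0.png

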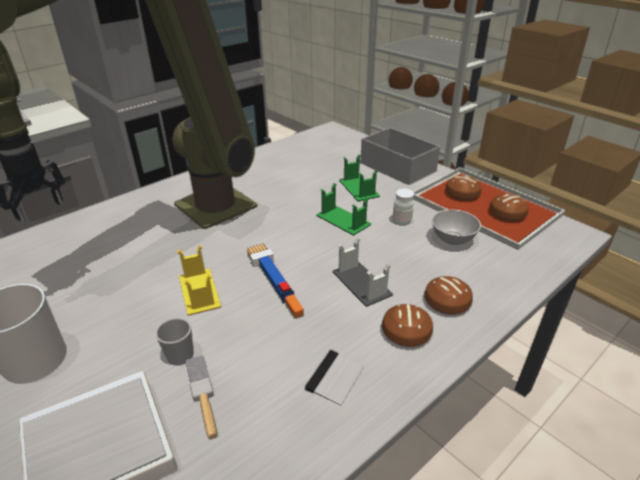

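Brush: blue housing around (341,250) in the top view, red button (349,226), orange grip (355,204). The wooden-handled one at (473,178) is the plain pastry brush. Rest candidates: grey (275,187), green (200,290), green (125,333) and yellow (412,295). The grey one is meant, since green and yellow are ruled out. Next I'll measure the parts and confirm in a crop.

```bash
cat > m.py <<'E'
from h import *
def mask(c,lo,hi,roi=None):
    hsv=cv2.cvtColor(c['img'],cv2.COLOR_RGB2HSV); m=cv2.inRange(hsv,np.array(lo),np.array(hi))
    if roi is not None:
        k=np.zeros_like(m); x0,y0,x1,y1=roi; k[y0:y1,x0:x1]=1; m=m*k
    return m
def big(m):
    cs,_=cv2.findContours(m,cv2.RETR_EXTERNAL,cv2.CHAIN_APPROX_NONE); k=max(cs,key=cv2.contourArea)
    return k,cv2.minAreaRect(k)
E
python3 - <<'E'
from m import *
c=cap('top'); R=(300,170,380,330)
for n,lo,hi,z in(('blue',(100,120,60),(125,255,255),.03),('red',(0,170,80),(6,255,255),.038),('orange',(8,150,120),(18,255,255),.028)):
    k,r=big(mask(c,lo,hi,R)); b=cv2.boxPoints(r); print(n,np.round(r[0],1),np.round(r[1],1),onz(c,[r[0]],z).round(4)); print(onz(c,b,z).round(4).tolist())
hsv=cv2.cvtColor(c['img'],cv2.COLOR_RGB2HSV)
# heights around rest
o=[]
vs,us=np.mgrid[145:230,240:310]; P=depth(c,np.c_[us.ravel(),vs.ravel()])
up=P[(P[:,2]>.075)&(P[:,2]<.11)]; print(len(up),up[:,2].max())
lab=up[:,0]>np.median(P[:,0])
for g in(lab,~lab):
    q=up[g]; print('fork',q.mean(0).round(4),np.array(cv2.minAreaRect(q[:,:2].astype(np.float32)*1000)[0]).round(1),cv2.minAreaRect(q[:,:2].astype(np.float32)*1000)[1:],len(q))
low=P[(P[:,2]>.004)&(P[:,2]<.014)]; print('base',cv2.minAreaRect(low[:,:2].astype(np.float32)*1000))
for n,uv,z in(('loafa',(231,107),.03),('loafb',(295,108),.03),('cup',(474,230),.08),('yel',(412,295),0)): print(n,onz(c,[uv],z).round(3))
a=c['img'][140:235,235:315]; b=c['img'][180:320,300:390]
f=lambda i:cv2.resize(i,(400,560) if 0 else None,fx=4,fy=4,interpolation=cv2.INTER_CUBIC)
a,b=f(a),f(b); H=max(a.shape[0],b.shape[0]); p=lambda i:np.pad(i,((0,H-i.shape[0]),(0,0),(0,0)))
cv2.imwrite('pics/crop1.png',cv2.cvtColor(np.hstack([p(a),p(b)]),cv2.COLOR_RGB2BGR))
E
```

```text
blue [339.4 259.1] [12.  54.4] [[ 0.4321 -0.0833  0.03  ]]
[[0.3734, -0.0532, 0.03], [0.4982, -0.0858, 0.03], [0.491, -0.1135, 0.03], [0.3662, -0.0808, 0.03]]
red [348.9 226.5] [ 8.2 11.1] [[ 0.5096 -0.1039  0.038 ]]
[[0.5, -0.0907, 0.038], [0.525, -0.0986, 0.038], [0.5192, -0.1172, 0.038], [0.4942, -0.1092, 0.038]]
orange [354.8 203.3] [ 9.8 23.5] [[ 0.5659 -0.1184  0.028 ]]
[[0.5414, -0.0999, 0.028], [0.5962, -0.114, 0.028], [0.5904, -0.1369, 0.028], [0.5357, -0.1227, 0.028]]
130 0.09980888186923687
fork [0.6675 0.0641 0.0894] [668.   62.6] ((63.77924346923828, 10.992328643798828), 79.34645080566406) 69
fork [0.5401 0.0891 0.0895] [540.1  87. ] ((63.03474426269531, 10.245677947998047), 78.981201171875) 61
base ((605.9644775390625, 75.45121002197266), (203.47567749023438, 167.65432739257812), 1.0542247295379639)
loafa [[0.794 0.184 0.03 ]]
loafb [[0.794 0.029 0.03 ]]
cup [[ 0.505 -0.393  0.08 ]]
yel [[ 0.347 -0.265  0.   ]]
```

View pics/crop1.png

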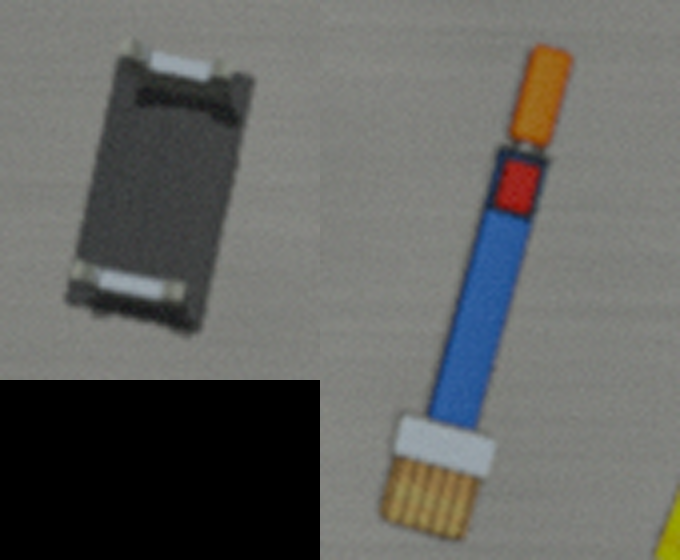

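The crop confirms the dark-grey rest with pale forks on the left, and on the right the blue brush with its red button and orange grip pointing away from the robot.

Brush centre is about (0.450, -0.088) with the grip direction at -14.5°. Rest centre is about (0.604, 0.075) with its axis at -10.7°. Pulling away from the robot would hit a loaf and go out of reach, so I'll turn the brush about 184° to put the grip towards the robot.

>>> apply_moves --pt "1.5 2 0 0 0 6.5" --pt "3 4 0 0 0 13" --pt "4.5 6 0 0 0 19.5" --pt "6 8 0 0 0 26" --pt "7.5 10 0 0 0 32.5" --pt "9 11.5 0 0 0 39" --pt "10 13 0 0 0 45" --pt "11 14 0 0 0 51" --gripper -1

```text
time: 0.82
position: [0.2293, -0.3694, 0.1922]
ee_rot: [[0.431, 0.902, -0.001], [0.902, -0.431, 0.001], [0.001, -0.001, -1.0]]
wrist_force: [0.2, 0.3, 0.3]
width: 0.0849
finger_force: 0.0
```

>>> apply_moves --pt "1.5 2 0 0 0 6.5" --pt "3 4 0 0 0 13" --pt "4.5 6 0 0 0 19.5" --pt "6 8 0 0 0 26" --pt "7.5 10 0 0 0 32.5" --pt "9 11.5 0 0 0 39" --pt "10 13 0 0 0 45" --pt "11 14 0 0 0 51"

```text
time: 1.48
position: [0.3393, -0.2297, 0.1922]
ee_rot: [[-0.43, 0.903, -0.001], [0.903, 0.43, 0.001], [0.001, -0.0, -1.0]]
wrist_force: [0.1, 0.1, 0.6]
width: 0.0854
finger_force: 0.0
```

>>> apply_moves --pt "1.5 2 -1 0 0 6.5" --pt "3 4 -2 0 0 13" --pt "4.5 6 -3 0 0 19.5" --pt "6 8 -4 0 0 26" --pt "7.5 10 -5 0 0 32.5" --pt "9 11.5 -6 0 0 39" --pt "10 13 -7 0 0 45" --pt "11.1 14.2 -7.2 0 0 50.4"

```text
time: 2.15
position: [0.4491, -0.0877, 0.1186]
ee_rot: [[-0.97, 0.244, -0.003], [0.244, 0.97, 0.001], [0.003, 0.0, -1.0]]
wrist_force: [-1.0, -0.9, -0.2]
width: 0.0856
finger_force: 0.0
```

Run:
```python
from m import *
s=robot.observe(); R=s['ee_rot']; print(s['time'],s['position'],np.degrees(np.arctan2(R[1,1],R[0,1])),R[2,2],s['joint_positions'].round(1))
```

```text
2.15 [ 0.44906259 -0.08771427  0.11858663] 75.85961130200702 -0.9999940276721223 [-11.1  11.2 -24.4  54.5   0.    3.1]
```

>>> apply_moves --pt "0 0 -2.5 0 0 0" --pt "0 0 -5 0 0 0" --pt "0 0 -7.5 0 0 0" --pt "0 0 -9.5 0 0 0" --pt "0 0 -10.7 0 0 0" --pt "0 0 -11.4 0 0 0" --pt "0 0 -11.4 0 0 0"

```text
time: 2.73
position: [0.4485, -0.089, 0.0049]
ee_rot: [[-0.968, 0.25, -0.003], [0.25, 0.968, 0.001], [0.003, -0.0, -1.0]]
wrist_force: [0.1, 0.3, 0.3]
width: 0.0853
finger_force: 0.0
```

>>> apply_moves --pt "0 0 0 0 0 0" --pt "0 0 0 0 0 0" --pt "0 0 0 0 0 0" --pt "0 0 0 0 0 0" --pt "0 0 0 0 0 0" --pt "0 0 0 0 0 0" --pt "0 0 0 0 0 0" --pt "0 0 0 0 0 0" --gripper 1 --squeeze 60

```text
time: 3.4
position: [0.4501, -0.0893, 0.0065]
ee_rot: [[-0.968, 0.25, 0.0], [0.25, 0.968, -0.0], [-0.0, 0.0, -1.0]]
wrist_force: [0.5, 0.8, -0.0]
width: -0.0001
finger_force: 0.0
```

The fingers shut on nothing, so I need to look.

Run:
```python
from m import *
t=cap('top');s=cap('scene')
a=cv2.resize(t['img'][170:340,270:430],(480,510),interpolation=cv2.INTER_CUBIC)
b=cv2.resize(s['img'][220:340,230:320],(320,427),interpolation=cv2.INTER_CUBIC)
cv2.imwrite('pics/g1.png',cv2.cvtColor(np.hstack([a,np.pad(b,((0,83),(0,0),(0,0)))]),cv2.COLOR_RGB2BGR))
print(robot.observe()['width'],robot.observe()['wrist_force'])
```

```text
-0.00026373189740889385 [-0.21689589  0.15365517 -0.00447461]
```

View pics/g1.png

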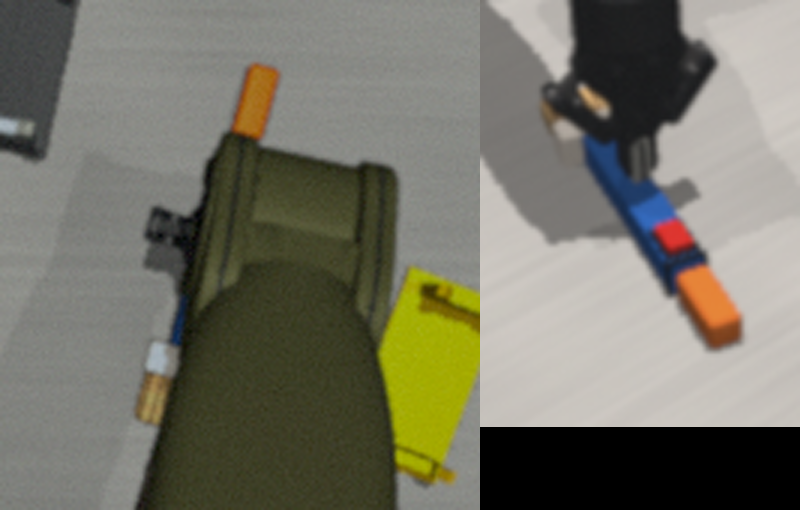

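The right-hand crop shows the shut fingers at about crop (640,170), beside or over the housing. I'll project the TCP and re-measure the brush in both views.

Run:
```python
from m import *
s=cap('scene'); t=cap('top'); p=robot.observe()['position']
def proj(c,P):
    E=np.linalg.inv(c['extrinsics']); return cv2.projectPoints(np.array(P,float).reshape(-1,1,3),cv2.Rodrigues(E[:3,:3])[0],E[:3,3],c['camera_matrix'],c['distortion'])[0].reshape(-1,2).round(1)
print('tcp in scene',proj(s,[p,[p[0],p[1],.03]]))
for n,lo,hi,z in(('red',(0,170,80),(6,255,255),.038),('orange',(8,150,120),(18,255,255),.028)):
    for nm,c,R in(('scene',s,(230,220,320,340)),('top',t,(300,170,380,330))):
        try:
            k,r=big(mask(c,lo,hi,R)); print(nm,n,np.round(r[0],1),onz(c,[r[0]],z).round(4),depth(c,[r[0]]).round(4))
        except ValueError: print(nm,n,'none')
print('depth at fingertip',depth(s,[(275,262),(275,267),(275,270),(275,273),(270,268),(265,262),(280,275)]).round(3).tolist())
# housing seen in scene, points by depth
m=mask(s,(100,120,30),(125,255,255),(230,220,320,340)); v,u=np.nonzero(m); P=depth(s,np.c_[u,v]); print(len(P),np.percentile(P,[5,50,95],axis=0).round(3).tolist())
q=P[P[:,2]>.024]; d=np.array([.968,-.25]); rel=q[:,:2]-[.4497,-.0882]; print('across',np.percentile(rel@[.25,.968],[2,50,98]).round(4),'along',np.percentile(rel@d,[2,98]).round(3))
```

```text
tcp in scene [[274.8 280.2]
 [274.2 273.2]]
scene red [284.4 286.6] [[ 0.5171 -0.1075  0.038 ]] [[ 0.5153 -0.1063  0.0362]]
top red none
scene orange [294.2 304.8] [[ 0.576  -0.1243  0.028 ]] [[ 0.5723 -0.1215  0.0237]]
top orange [354.7 203.3] [[ 0.566  -0.1181  0.028 ]] [[ 0.5663 -0.1185  0.0246]]
depth at fingertip [[0.46, -0.09, 0.073], [0.463, -0.094, 0.061], [0.461, -0.094, 0.05], [0.452, -0.088, 0.031], [0.453, -0.103, 0.056], [0.395, -0.079, 0.029], [0.463, -0.081, 0.027]]
355 [[0.39, -0.12, 0.014], [0.455, -0.096, 0.028], [0.529, -0.079, 0.056]]
across [-0.0277 -0.0078  0.0117] along [-0.067  0.086]
```

The fingertips seem to end about 30 mm higher than the reported TCP. I'll raise them and check that offset.

>>> apply_moves --pt "0 0 2.5 0 0 0" --pt "0 0 5 0 0 0" --pt "0 0 6 0 0 0" --pt "0 0 6 0 0 0"

```text
time: 3.93
position: [0.4525, -0.0898, 0.0688]
ee_rot: [[-0.968, 0.25, 0.005], [0.25, 0.968, -0.001], [-0.005, 0.0, -1.0]]
wrist_force: [0.6, 0.4, 0.2]
width: -0.0003
finger_force: 0.0
```

Run:
```python
from m import *
s=cap('scene'); p=robot.observe()['position']; print(p,robot.observe()['joint_positions'].round(2))
E_=np.linalg.inv(s['extrinsics'])
pr=cv2.projectPoints(p.reshape(1,1,3),cv2.Rodrigues(E_[:3,:3])[0],E_[:3,3],s['camera_matrix'],s['distortion'])[0].ravel(); print(pr)
v,u=np.mgrid[200:300,235:325]; uv=np.c_[u.ravel(),v.ravel()]; P=depth(s,uv)
k=(np.hypot(P[:,0]-p[0],P[:,1]-p[1])<.03)&(P[:,2]>.045)
q=P[k]; print(len(q)); 
for z in np.arange(.045,.18,.01):
    w=q[(q[:,2]>=z)&(q[:,2]<z+.01)]
    if len(w): print(round(z,3),len(w),w.mean(0).round(3))
a=s['img'][200:320,225:325]; a=cv2.resize(a,(500,600),interpolation=cv2.INTER_CUBIC); cv2.circle(a,tuple(int(x) for x in ((pr-[225,200])*5)),4,(255,0,255),1)
cv2.imwrite('pics/g2.png',cv2.cvtColor(a,cv2.COLOR_RGB2BGR))
```

```text
[ 0.45137973 -0.08956695  0.06742308] [-11.22  13.95 -29.44  46.43   0.     3.27]
[273.4520349  262.10423854]
682
0.105 20 [ 0.46  -0.092  0.112]
0.115 33 [ 0.459 -0.094  0.121]
0.125 40 [ 0.459 -0.093  0.13 ]
0.135 37 [ 0.46  -0.092  0.14 ]
0.145 52 [ 0.462 -0.092  0.151]
0.155 101 [ 0.458 -0.092  0.16 ]
0.165 42 [ 0.46  -0.091  0.169]
0.175 50 [ 0.466 -0.095  0.18 ]
```

View pics/g2.png

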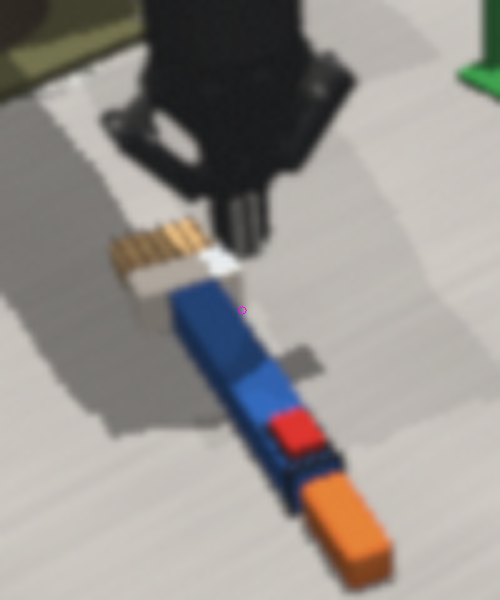

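The fingertips end at crop (240,253), while the reported TCP projects to (243,310). So the real tips are about 4 cm above the reported TCP. I'll calibrate z by touching the housing top (z = 30 mm) gently with the shut fingers.

>>> apply_moves --pt "0 0 -2.5 0 0 0" --pt "0 0 -5 0 0 0" --pt "0 0 -6 0 0 0" --pt "0 0 -6.3 0 0 0" --pt "0 0 -6.3 0 0 0" --pt "0 0 -6.3 0 0 0"

```text
time: 4.48
position: [0.4498, -0.0893, 0.0031]
ee_rot: [[-0.968, 0.25, -0.001], [0.25, 0.968, 0.0], [0.001, -0.0, -1.0]]
wrist_force: [-0.8, 0.6, -0.2]
width: 0.0
finger_force: 0.0
```

>>> apply_moves --pt "0 0 -0.2 0 0 0" --pt "0 0 -0.4 0 0 0" --pt "0 0 -0.5 0 0 0" --pt "0 0 -0.5 0 0 0"

```text
time: 4.82
position: [0.4503, -0.0894, -0.0014]
ee_rot: [[-0.968, 0.25, 0.001], [0.25, 0.968, -0.0], [-0.001, 0.0, -1.0]]
wrist_force: [-0.2, -0.4, -0.5]
width: 0.0002
finger_force: 0.0
```

>>> apply_moves --pt "0 0 -0.2 0 0 0" --pt "0 0 -0.3 0 0 0" --pt "0 0 -0.3 0 0 0"

```text
time: 5.07
position: [0.4499, -0.0893, -0.0047]
ee_rot: [[-0.968, 0.25, -0.0], [0.25, 0.968, 0.0], [0.0, -0.0, -1.0]]
wrist_force: [-1.1, 0.8, 0.1]
width: -0.0002
finger_force: 0.0
```

>>> apply_moves --pt "0 0 -0.2 0 0 0" --pt "0 0 -0.3 0 0 0" --pt "0 0 -0.3 0 0 0"

```text
time: 5.32
position: [0.4498, -0.0893, -0.0079]
ee_rot: [[-0.968, 0.25, -0.001], [0.25, 0.968, 0.0], [0.001, -0.0, -1.0]]
wrist_force: [0.6, 0.4, -1.3]
width: -0.0001
finger_force: 0.0
```

>>> apply_moves --pt "0 0 -0.1 0 0 0" --pt "0 0 -0.2 0 0 0" --pt "0 0 -0.2 0 0 0"

```text
time: 5.57
position: [0.4502, -0.0893, -0.0089]
ee_rot: [[-0.968, 0.25, 0.0], [0.25, 0.968, -0.0], [-0.0, 0.0, -1.0]]
wrist_force: [-2.7, 0.6, 8.8]
width: -0.0003
finger_force: 4.1
```

Contact came at a reported z of -0.0085, so true z = reported + 38.5 mm. Now lift, open, and go down to a true z of about 5 mm.

>>> apply_moves --pt "0 0 2 0 0 0" --pt "0 0 3 0 0 0" --pt "0 0 3 0 0 0" --pt "0 0 3 0 0 0" --pt "0 0 3 0 0 0" --pt "0 0 3 0 0 0" --pt "0 0 3 0 0 0" --gripper -1

```text
time: 6.15
position: [0.4493, -0.0892, 0.0196]
ee_rot: [[-0.968, 0.25, -0.002], [0.25, 0.968, 0.0], [0.002, -0.0, -1.0]]
wrist_force: [-0.8, -0.4, -0.4]
width: 0.0831
finger_force: 0.0
```

>>> apply_moves --pt "0 0 -2 0 0 0" --pt "0 0 -3.5 0 0 0" --pt "0 0 -4.5 0 0 0" --pt "0 0 -5 0 0 0" --pt "0 0 -5.3 0 0 0" --pt "0 0 -5.3 0 0 0"

```text
time: 6.65
position: [0.4495, -0.0892, -0.0332]
ee_rot: [[-0.968, 0.25, -0.001], [0.25, 0.968, 0.0], [0.001, -0.0, -1.0]]
wrist_force: [-0.3, 0.0, 0.7]
width: 0.0855
finger_force: 0.0
```

>>> apply_moves --pt "0 0 0 0 0 0" --pt "0 0 0 0 0 0" --pt "0 0 0 0 0 0" --pt "0 0 0 0 0 0" --pt "0 0 0 0 0 0" --pt "0 0 0 0 0 0" --pt "0 0 0 0 0 0" --pt "0 0 0 0 0 0" --gripper 1 --squeeze 60

```text
time: 7.32
position: [0.4507, -0.0892, -0.0319]
ee_rot: [[-0.968, 0.25, 0.001], [0.25, 0.968, 0.0], [-0.001, 0.001, -1.0]]
wrist_force: [-0.9, 1.2, 6.5]
width: 0.0287
finger_force: 61.2
```

>>> apply_moves --pt "0 0 1 0 0 0" --pt "0 0 3 0 0 0" --pt "0 0 5 0 0 0" --pt "0 0 7.5 0 0 0" --pt "0 0 10 0 0 0" --pt "0 0 12 0 0 0" --pt "0 0 13 0 0 0" --pt "0 0 13 0 0 0"

```text
time: 7.98
position: [0.4515, -0.0897, 0.0992]
ee_rot: [[-0.968, 0.25, 0.004], [0.25, 0.968, -0.001], [-0.004, 0.0, -1.0]]
wrist_force: [0.1, -0.4, -3.3]
width: 0.029
finger_force: 60.2
```

Run:
```python
from m import *
s=cap('scene'); o=robot.observe(); print(o['position'],o['width'],o['wrist_force'],o['wrist_torque'])
save(s,'lift.png')
for n,lo,hi in(('red',(0,170,80),(6,255,255)),('orange',(8,150,120),(18,255,255)),('blue',(100,120,30),(125,255,255))):
    m=mask(s,lo,hi,(230,150,330,330)); v,u=np.nonzero(cv2.erode(m,np.ones((3,3)))); P=depth(s,np.c_[u,v]); print(n,len(P),P.mean(0).round(3),np.percentile(P[:,2],[5,95]).round(3))
```

```text
[ 0.4504199  -0.08946301  0.09774964] 0.02895422338172529 [-0.60958714 -0.40393751 -4.41985285] [-0.07788667 -0.04546888 -0.00693315]
red 24 [ 0.546 -0.129  0.194] [0.166 0.17 ]
orange 144 [ 0.575 -0.124  0.157] [0.15 0.16]
blue 143 [ 0.467 -0.099  0.164] [0.153 0.162]
```

The brush is held level. Now carry it over and turn it +183.8°.

>>> apply_moves --pt "0.5 0.5 0 0 0 5.75" --pt "1 1 0 0 0 11.5" --pt "1.5 1.5 0 0 0 17.25" --pt "2 2 0 0 0 23" --pt "2.5 2.5 0 0 0 28.75" --pt "3 3 0 0 0 34.5" --pt "3.4 3.5 0 0 0 40.25" --pt "3.8 4.1 0 0 0 46"

```text
time: 8.7
position: [0.4864, -0.048, 0.0952]
ee_rot: [[-0.85, -0.527, -0.004], [-0.527, 0.85, 0.0], [0.004, 0.002, -1.0]]
wrist_force: [0.6, -0.2, -5.3]
width: 0.0287
finger_force: 60.0
```

>>> apply_moves --pt "0.5 0.5 0 0 0 5.75" --pt "1 1 0 0 0 11.5" --pt "1.5 1.5 0 0 0 17.25" --pt "2 2 0 0 0 23" --pt "2.5 2.5 0 0 0 28.75" --pt "3 3 0 0 0 34.5" --pt "3.4 3.5 0 0 0 40.25" --pt "3.8 4.1 0 0 0 46"

```text
time: 9.37
position: [0.5244, -0.0072, 0.095]
ee_rot: [[-0.212, -0.977, -0.004], [-0.977, 0.212, -0.0], [0.001, 0.004, -1.0]]
wrist_force: [0.7, -0.5, -4.7]
width: 0.0288
finger_force: 60.0
```

>>> apply_moves --pt "0.5 0.5 0 0 0 5.75" --pt "1 1 0 0 0 11.5" --pt "1.5 1.5 0 0 0 17.25" --pt "2 2 0 0 0 23" --pt "2.5 2.5 0 0 0 28.75" --pt "3 3 0 0 0 34.5" --pt "3.4 3.5 0 0 0 40.25" --pt "3.8 4.1 0 0 0 46"

```text
time: 10.03
position: [0.5624, 0.0336, 0.0948]
ee_rot: [[0.556, -0.831, -0.005], [-0.831, -0.556, -0.001], [-0.002, 0.004, -1.0]]
wrist_force: [-0.5, -0.5, -4.5]
width: 0.0292
finger_force: 60.0
```

>>> apply_moves --pt "0.5 0.5 0 0 0 5.75" --pt "1 1 0 0 0 11.5" --pt "1.5 1.5 0 0 0 17.25" --pt "2 2 0 0 0 23" --pt "2.5 2.5 0 0 0 28.75" --pt "3 3 0 0 0 34.5" --pt "3.5 3.5 0 0 0 40.25" --pt "3.9 4.1 0 0 0 45.8"

```text
time: 10.7
position: [0.6015, 0.0745, 0.0946]
ee_rot: [[0.983, -0.181, -0.005], [-0.181, -0.984, -0.001], [-0.004, 0.002, -1.0]]
wrist_force: [0.6, -0.2, -4.5]
width: 0.0291
finger_force: 60.0
```

Run:
```python
from m import *
s=cap('scene'); t=cap('top'); o=robot.observe(); R=o['ee_rot'];print(o['time'],o['position'],np.degrees(np.arctan2(R[1,1],R[0,1])),o['width'],o['wrist_force'],o['joint_positions'].round(1))
for n,lo,hi,z in(('orange',(8,150,120),(18,255,255),.156),('blue',(100,120,30),(125,255,255),.16)):
    k,r=big(mask(t,lo,hi,(200,100,380,330))); print(n,r,onz(t,[r[0]],z))
b=cv2.resize(s['img'][180:330,250:410],(640,600),interpolation=cv2.INTER_CUBIC)
cv2.imwrite('pics/over.png',cv2.cvtColor(b,cv2.COLOR_RGB2BGR))
```

```text
10.8 [0.60212782 0.0752511  0.09484762] -100.65014050924474 0.028908177625113305 [-0.29438378 -0.34898924 -3.95340053] [   7.1   26.    -5.9   58.3    0.  -162.2]
orange ((297.5000305175781, 108.5), (4.242640495300293, 14.142135620117188), 45.0) [[0.75733682 0.021743   0.156     ]]Traceback (most recent call last):
  File "<stdin>", line 4, in <module>
  File "m.py", line 8, in big
    cs,_=cv2.findContours(m,cv2.RETR_EXTERNAL,cv2.CHAIN_APPROX_NONE); k=max(cs,key=cv2.contourArea)
                                                                        ~~~^^^^^^^^^^^^^^^^^^^^^^^^
ValueError: max() iterable argument is empty
```

Run:
```python
from m import *
s=cap('scene'); 
b=cv2.resize(s['img'][180:330,250:410],(640,600),interpolation=cv2.INTER_CUBIC)
cv2.imwrite('pics/over.png',cv2.cvtColor(b,cv2.COLOR_RGB2BGR))
```

```text
(no output)
```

View pics/over.png

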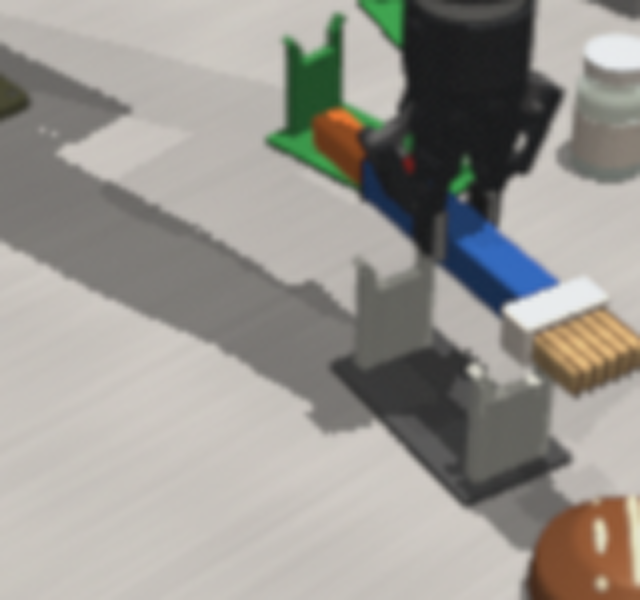

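The brush hangs parallel above the grey rest, with forks at crop (395,310) and (505,420) and the head beyond the far fork. Lower it in steps, watching the forces.

>>> apply_moves --pt "0.1 0 -0.7 0 0 0" --pt "0.1 0 -1.4 0 0 0" --pt "0.1 0 -2.1 0 0 0" --pt "0.1 0 -2.8 0 0 0" --pt "0.1 0 -3.2 0 0 0" --pt "0.1 0 -3.5 0 0 0" --pt "0.1 0 -3.5 0 0 0"

```text
time: 11.43
position: [0.6033, 0.0745, 0.0614]
ee_rot: [[0.983, -0.186, -0.002], [-0.186, -0.983, -0.0], [-0.002, 0.0, -1.0]]
wrist_force: [0.4, 0.5, -3.8]
width: 0.029
finger_force: 60.1
```

>>> apply_moves --pt "0 0 -0.3 0 0 0" --pt "0 0 -0.6 0 0 0" --pt "0 0 -0.9 0 0 0" --pt "0 0 -1.1 0 0 0" --pt "0 0 -1.1 0 0 0"

```text
time: 11.85
position: [0.6037, 0.0747, 0.0509]
ee_rot: [[0.983, -0.186, -0.001], [-0.186, -0.983, -0.0], [-0.001, 0.0, -1.0]]
wrist_force: [0.4, -0.8, -4.4]
width: 0.0289
finger_force: 60.1
```

>>> apply_moves --pt "0 0 -0.3 0 0 0" --pt "0 0 -0.6 0 0 0" --pt "0 0 -0.9 0 0 0" --pt "0 0 -1.1 0 0 0" --pt "0 0 -1.1 0 0 0"

```text
time: 12.27
position: [0.6035, 0.0746, 0.0397]
ee_rot: [[0.983, -0.186, -0.001], [-0.186, -0.983, -0.0], [-0.001, 0.0, -1.0]]
wrist_force: [-0.3, -0.2, -3.4]
width: 0.0288
finger_force: 60.1
```

>>> apply_moves --pt "0 0 -0.1 0 0 0" --pt "0 0 -0.1 0 0 0" --pt "0 0 -0.1 0 0 0"

```text
time: 12.52
position: [0.6041, 0.0747, 0.0395]
ee_rot: [[0.983, -0.186, 0.0], [-0.186, -0.983, 0.0], [0.0, -0.0, -1.0]]
wrist_force: [-0.1, 0.0, -4.1]
width: 0.0291
finger_force: 60.1
```

>>> apply_moves --pt "0 0 -0.1 0 0 0" --pt "0 0 -0.15 0 0 0" --pt "0 0 -0.15 0 0 0"

```text
time: 12.77
position: [0.6042, 0.0747, 0.0381]
ee_rot: [[0.983, -0.186, 0.0], [-0.186, -0.983, 0.0], [0.0, -0.0, -1.0]]
wrist_force: [0.4, -0.1, -3.3]
width: 0.0292
finger_force: 60.3
```

>>> apply_moves --pt "0 0 -0.1 0 0 0" --pt "0 0 -0.15 0 0 0" --pt "0 0 -0.15 0 0 0"

```text
time: 13.02
position: [0.6044, 0.0747, 0.0381]
ee_rot: [[0.983, -0.186, 0.001], [-0.186, -0.983, 0.0], [0.001, -0.0, -1.0]]
wrist_force: [-3.0, -0.3, 5.6]
width: 0.029
finger_force: 61.4
```

Seated: the wrist force has reversed to +5.6 N at the expected height. Release and rise.

>>> apply_moves --pt "0 0 0.1 0 0 0" --pt "0 0 0.1 0 0 0" --pt "0 0 0.1 0 0 0" --pt "0 0 0.1 0 0 0" --pt "0 0 0.1 0 0 0" --pt "0 0 0.1 0 0 0" --gripper -1

```text
time: 13.52
position: [0.6041, 0.0747, 0.0373]
ee_rot: [[0.983, -0.185, -0.0], [-0.185, -0.983, 0.0], [-0.0, -0.0, -1.0]]
wrist_force: [-0.2, -0.0, 0.1]
width: 0.0855
finger_force: 0.0
```

>>> apply_moves --pt "0 0 1.5 0 0 0" --pt "0 0 3.5 0 0 0" --pt "0 0 5.5 0 0 0" --pt "0 0 7.5 0 0 0" --pt "0 0 9 0 0 0" --pt "0 0 9 0 0 0"

```text
time: 14.02
position: [0.6067, 0.075, 0.131]
ee_rot: [[0.983, -0.185, 0.006], [-0.186, -0.983, 0.001], [0.006, -0.002, -1.0]]
wrist_force: [1.5, 0.1, 1.4]
width: 0.0856
finger_force: 0.0
```

```bash
cat > look.py <<'E'
from m import *
import sys
s=cap('scene'); o=robot.observe(); R=o['ee_rot'];print(o['time'],o['position'],np.degrees(np.arctan2(R[1,1],R[0,1])),o['width'],o['wrist_force'])
RO=(250,150,410,330); ax=np.array([.9827,-.1857]); n=np.array([.1857,.9827]); C=np.array([.604,.0748])
for nm,lo,hi in(('red',(0,170,60),(5,255,255)),('orange',(8,170,100),(18,255,255)),('blue',(100,120,30),(125,255,255))):
    m=mask(s,lo,hi,RO); v,u=np.nonzero(cv2.erode(m,np.ones((2,2)))); P=depth(s,np.c_[u,v]); P=P[P[:,2]>.05]
    if len(P)<5: print(nm,len(P)); continue
    T=P[P[:,2]>np.percentile(P[:,2],90)-.006]; r=T[:,:2]-C
    print(nm,len(P),len(T),'along',np.percentile(r@ax,[3,50,97]).round(4),'across',np.percentile(r@n,[3,50,97]).round(4),'z',np.percentile(T[:,2],[10,50,90]).round(4),'lowz',P[:,2].min().round(3))
b=cv2.resize(s['img'][180:330,250:410],(640,600),interpolation=cv2.INTER_CUBIC)
cv2.imwrite('pics/%s.png'%sys.argv[1],cv2.cvtColor(b,cv2.COLOR_RGB2BGR))
E
python3 look.py rest
```

```text
14.0667 [0.60571032 0.07487747 0.12910868] -100.69312770604294 0.08515680661971549 [ 0.79104304  0.31240304 -1.11552366]
red 31 29 along [-0.0662 -0.0549 -0.0459] across [-0.0082 -0.0038  0.0038] z [0.1047 0.1065 0.1083] lowz 0.1
orange 101 85 along [-0.1341 -0.1128 -0.0902] across [-0.0129 -0.0037  0.0072] z [0.0934 0.0962 0.0985] lowz 0.086
blue 506 359 along [-0.0401  0.025   0.0816] across [-0.0151 -0.0043  0.0093] z [0.0965 0.0986 0.1007] lowz 0.075
```

View pics/rest.png

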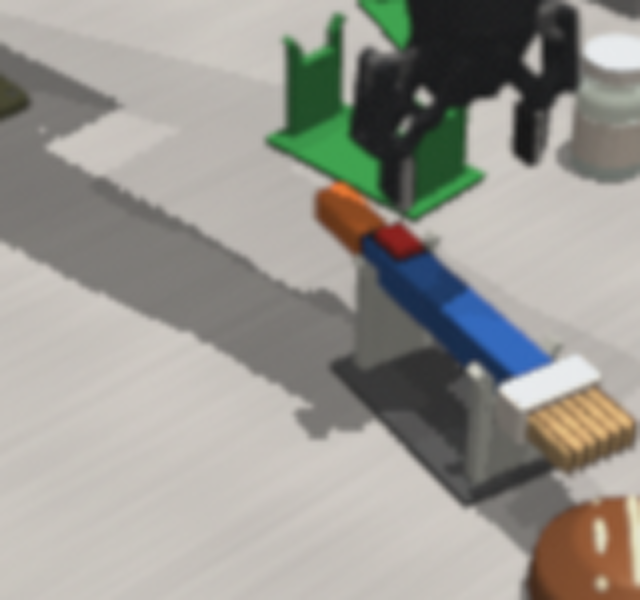

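The brush lies level in both slots, with the button at crop (398,240) and the grip at (350,215). Now shut the fingers and press the button at about (0.543, 0.086).

>>> apply_moves --pt "-2 0.4 0 0 0 0" --pt "-4 0.8 0 0 0 0" --pt "-6.1 1.15 0 0 0 0" --pt "-6.1 1.15 0 0 0 0" --pt "-6.1 1.15 -2 0 0 0" --pt "-6.1 1.15 -3.5 0 0 0" --pt "-6.1 1.15 -4.5 0 0 0" --pt "-6.1 1.15 -4.5 0 0 0" --gripper 1

```text
time: 14.73
position: [0.5408, 0.0857, 0.0792]
ee_rot: [[0.983, -0.186, -0.006], [-0.186, -0.983, -0.001], [-0.005, 0.002, -1.0]]
wrist_force: [-0.7, 0.0, 0.3]
width: 0.0
finger_force: 0.0
```

>>> apply_moves --pt "0 0 -0.4 0 0 0" --pt "0 0 -0.8 0 0 0" --pt "0 0 -1 0 0 0" --pt "0 0 -1.2 0 0 0" --pt "0 0 -1.3 0 0 0" --pt "0 0 -1.3 0 0 0"

```text
time: 15.23
position: [0.5432, 0.0862, 0.0695]
ee_rot: [[0.983, -0.186, 0.0], [-0.186, -0.983, 0.0], [0.0, -0.0, -1.0]]
wrist_force: [-0.4, 0.8, -0.2]
width: -0.0001
finger_force: 0.0
```

>>> apply_moves --pt "0 0 -0.2 0 0 0" --pt "0 0 -0.4 0 0 0" --pt "0 0 -0.6 0 0 0" --pt "0 0 -0.6 0 0 0"

```text
time: 15.57
position: [0.5434, 0.0863, 0.0637]
ee_rot: [[0.983, -0.186, 0.001], [-0.186, -0.983, 0.0], [0.001, -0.0, -1.0]]
wrist_force: [-1.6, -0.7, 2.0]
width: -0.0001
finger_force: 1.5
```

>>> apply_moves --pt "0 0 -0.1 0 0 0" --pt "0 0 -0.2 0 0 0" --pt "0 0 -0.25 0 0 0" --pt "0 0 -0.25 0 0 0"

```text
time: 15.9
position: [0.5434, 0.0863, 0.0619]
ee_rot: [[0.983, -0.185, 0.001], [-0.185, -0.983, 0.0], [0.001, -0.001, -1.0]]
wrist_force: [-1.8, -0.2, 9.0]
width: 0.0
finger_force: 4.5
```

>>> apply_moves --pt "0 0 -0.2 0 0 0" --pt "0 0 -0.3 0 0 0" --pt "0 0 -0.3 0 0 0"

```text
time: 16.15
position: [0.5432, 0.0865, 0.0612]
ee_rot: [[0.983, -0.185, 0.002], [-0.185, -0.983, 0.001], [0.002, -0.001, -1.0]]
wrist_force: [-8.0, 0.0, 24.1]
width: 0.0002
finger_force: 12.4
```

The button is bottomed: 24 N with less than 1 mm of further travel. Rise, go over the grip and open.

>>> apply_moves --pt "0 0 2 0 0 0" --pt "0 0 4.5 0 0 0" --pt "0 0 7 0 0 0" --pt "-2 0.4 7 0 0 0" --pt "-4 0.8 7 0 0 0" --pt "-5.7 1.05 7 0 0 0" --pt "-5.7 1.05 7 0 0 0" --pt "-5.7 1.05 7 0 0 0" --gripper -0.6

```text
time: 16.82
position: [0.4855, 0.0967, 0.1277]
ee_rot: [[0.983, -0.185, -0.0], [-0.185, -0.983, -0.0], [-0.0, 0.0, -1.0]]
wrist_force: [0.8, 0.8, -0.4]
width: 0.0683
finger_force: 0.0
```

```bash
python3 look.py pressed
```

```text
16.8667 [0.4866203  0.09674961 0.12776467] -100.67512136789561 0.06842184991102274 [ 0.35607958 -0.30668697  0.17730133]Traceback (most recent call last):
  File "look.py", line 6, in <module>
    m=mask(s,lo,hi,RO); v,u=np.nonzero(cv2.erode(m,np.ones((2,2)))); P=depth(s,np.c_[u,v]); P=P[P[:,2]>.05]
                                                                       ~~~~~^^^^^^^^^^^^^^
  File "h.py", line 12, in depth
    o,d=ray(c,uv); uv=np.array(uv,int).reshape(-1,2); return o+d*c['z_map'][uv[:,1],uv[:,0]][:,None]
        ~~~^^^^^^
  File "h.py", line 6, in ray
    p=cv2.undistortPoints(np.array(uv,float).reshape(-1,1,2),c['camera_matrix'],c['distortion']).reshape(-1,2)
      ~~~~~~~~~~~~~~~~~~~^^^^^^^^^^^^^^^^^^^^^^^^^^^^^^^^^^^^^^^^^^^^^^^^^^^^^^^^^^^^^^^^^^^^^^^
cv2.error: OpenCV(4.12.0) /io/opencv/modules/calib3d/src/undistort.dispatch.cpp:347: error: (-215:Assertion failed) CV_IS_MAT(_src) && CV_IS_MAT(_dst) && (_src->rows == 1 || _src->cols == 1) && (_dst->rows == 1 || _dst->cols == 1) && _src->cols + _src->rows - 1 == _dst->rows + _dst->cols - 1 && (CV_MAT_TYPE(_src->type) == CV_32FC2 || CV_MAT_TYPE(_src->type) == CV_64FC2) && (CV_MAT_TYPE(_dst->type) == CV_32FC2 || CV_MAT_TYPE(_dst->type) == CV_64FC2) in function 'cvUndistortPointsInternal'
```

The button is now hidden, so the pull itself will show whether it's down. Descend on the grip and close.

>>> apply_moves --pt "0 0 -2.5 0 0 0" --pt "0 0 -5 0 0 0" --pt "0 0 -7 0 0 0" --pt "0 0 -8.5 0 0 0" --pt "0 0 -9.5 0 0 0" --pt "0 0 -10.1 0 0 0" --pt "0 0 -10.1 0 0 0"

```text
time: 17.45
position: [0.486, 0.0964, 0.0254]
ee_rot: [[0.983, -0.186, -0.002], [-0.186, -0.983, -0.001], [-0.002, 0.001, -1.0]]
wrist_force: [-0.2, 0.4, -0.6]
width: 0.0684
finger_force: 0.0
```

>>> apply_moves --pt "0 0 0 0 0 0" --pt "0 0 0 0 0 0" --pt "0 0 0 0 0 0" --pt "0 0 0 0 0 0" --pt "0 0 0 0 0 0" --pt "0 0 0 0 0 0" --gripper 1 --squeeze 60

```text
time: 17.95
position: [0.4871, 0.0969, 0.0278]
ee_rot: [[0.983, -0.185, 0.002], [-0.185, -0.983, 0.0], [0.002, -0.001, -1.0]]
wrist_force: [-0.1, -0.2, 5.0]
width: 0.025
finger_force: 60.2
```

Gripped at 25 mm width. It's pressing down about 5 N, so relieve that first, then pull along (-0.983, 0.186).

>>> apply_moves --pt "0 0 0.1 0 0 0" --pt "0 0 0.15 0 0 0" --pt "0 0 0.15 0 0 0"

```text
time: 18.2
position: [0.486, 0.0967, 0.0282]
ee_rot: [[0.983, -0.185, -0.0], [-0.185, -0.983, -0.0], [-0.0, 0.0, -1.0]]
wrist_force: [1.1, 0.1, -1.8]
width: 0.025
finger_force: 59.5
```

>>> apply_moves --pt "-0.49 0.09 0 0 0 0" --pt "-0.98 0.19 0 0 0 0" --pt "-1.47 0.28 0 0 0 0" --pt "-1.97 0.37 0 0 0 0" --pt "-2.46 0.46 0 0 0 0" --pt "-2.95 0.56 0 0 0 0" --pt "-2.95 0.56 0 0 0 0"

```text
time: 18.78
position: [0.4552, 0.1024, 0.0284]
ee_rot: [[0.983, -0.185, -0.001], [-0.185, -0.983, -0.0], [-0.001, 0.0, -1.0]]
wrist_force: [0.7, -0.3, -1.2]
width: 0.0251
finger_force: 59.4
```

>>> apply_moves --pt "-0.49 0.09 0 0 0 0" --pt "-0.98 0.19 0 0 0 0" --pt "-1.47 0.28 0 0 0 0" --pt "-1.97 0.37 0 0 0 0" --pt "-1.97 0.37 0 0 0 0"

```text
time: 19.2
position: [0.4356, 0.1061, 0.0284]
ee_rot: [[0.983, -0.185, -0.001], [-0.185, -0.983, 0.0], [-0.001, 0.0, -1.0]]
wrist_force: [1.3, -0.1, -1.2]
width: 0.0253
finger_force: 59.4
```

```bash
sed -i 's/if len(P)<5/if len(P)<5/; s/P=depth(s,np.c_\[u,v\]);/P=depth(s,np.c_[u,v]) if len(u) else np.zeros((0,3));/' look.py; python3 look.py pull1
```

```text
19.25 [0.4362077  0.10602432 0.02846691] -100.66916361140622 0.025435320780150754 [ 1.24113666 -0.88529955 -1.57882055]
red 0
orange 59 49 along [-0.1763 -0.1524 -0.1416] across [-0.0117 -0.0007  0.0071] z [0.0951 0.0968 0.0987] lowz 0.082
blue 499 365 along [-0.0637  0.0072  0.0658] across [-0.0162 -0.005   0.0093] z [0.0964 0.0987 0.1005] lowz 0.075
```

View pics/pull1.png

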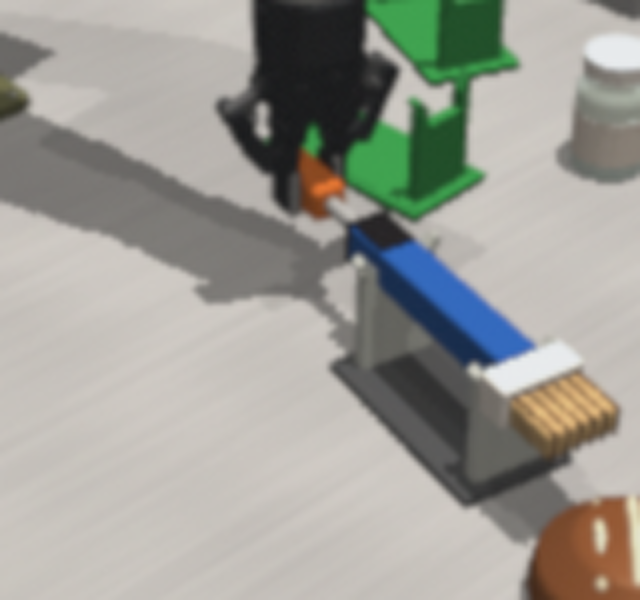

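The head is against its fork at crop (480,390), the tube is showing at (340,208), and the brush still lies level. Handle is out about 35 mm. Keep pulling.

>>> apply_moves --pt "-0.49 0.09 0 0 0 0" --pt "-0.98 0.19 0 0 0 0" --pt "-1.47 0.28 0 0 0 0" --pt "-1.97 0.37 0 0 0 0" --pt "-2.46 0.46 0 0 0 0" --pt "-2.95 0.56 0 0 0 0" --pt "-3.44 0.65 0 0 0 0" --pt "-3.93 0.74 0 0 0 0"

```text
time: 19.92
position: [0.3974, 0.1135, 0.0285]
ee_rot: [[0.983, -0.185, 0.001], [-0.185, -0.983, 0.0], [0.001, -0.0, -1.0]]
wrist_force: [4.3, -1.2, -2.5]
width: 0.0254
finger_force: 59.3
```

>>> apply_moves --pt "-0.49 0.09 0 0 0 0" --pt "-0.98 0.19 0 0 0 0" --pt "-1.47 0.28 0 0 0 0" --pt "-1.77 0.33 0 0 0 0" --pt "-1.97 0.37 0 0 0 0" --pt "-1.97 0.37 0 0 0 0"

```text
time: 20.42
position: [0.3774, 0.1172, 0.0285]
ee_rot: [[0.983, -0.185, -0.0], [-0.185, -0.983, 0.0], [-0.0, -0.0, -1.0]]
wrist_force: [3.4, -1.1, -1.3]
width: 0.0251
finger_force: 59.4
```

>>> apply_moves --pt "-0.2 0.04 0 0 0 0" --pt "-0.39 0.07 0 0 0 0" --pt "-0.39 0.07 0 0 0 0"

```text
time: 20.67
position: [0.3738, 0.1178, 0.0284]
ee_rot: [[0.983, -0.185, -0.0], [-0.185, -0.983, 0.0], [-0.0, -0.0, -1.0]]
wrist_force: [4.1, -0.6, -1.3]
width: 0.0252
finger_force: 59.4
```

>>> apply_moves --pt "-0.1 0.02 0 0 0 0" --pt "-0.2 0.04 0 0 0 0" --pt "-0.2 0.04 0 0 0 0"

```text
time: 20.92
position: [0.373, 0.1182, 0.0286]
ee_rot: [[0.983, -0.186, 0.002], [-0.186, -0.983, -0.0], [0.002, -0.0, -1.0]]
wrist_force: [5.2, -1.1, -1.8]
width: 0.025
finger_force: 59.3
```

>>> apply_moves --pt "-0.1 0.02 0 0 0 0" --pt "-0.2 0.04 0 0 0 0" --pt "-0.2 0.04 0 0 0 0"

```text
time: 21.17
position: [0.3732, 0.1188, 0.029]
ee_rot: [[0.982, -0.186, 0.005], [-0.186, -0.982, -0.0], [0.005, -0.001, -1.0]]
wrist_force: [10.5, -2.2, -3.5]
width: 0.025
finger_force: 59.1
```

```bash
python3 look.py pull2
```

```text
21.2167 [0.3731191  0.11873514 0.02902804] -100.74568479444335 0.025246911035375498 [10.44632122 -1.90805576 -3.63211665]
red 0
orange 55 49 along [-0.2373 -0.2151 -0.2037] across [-0.011  -0.0007  0.0084] z [0.0942 0.0974 0.0987] lowz 0.083
blue 501 363 along [-0.0584  0.0057  0.065 ] across [-0.0155 -0.0046  0.0091] z [0.0965 0.0988 0.1008] lowz 0.077
```

View pics/pull2.png

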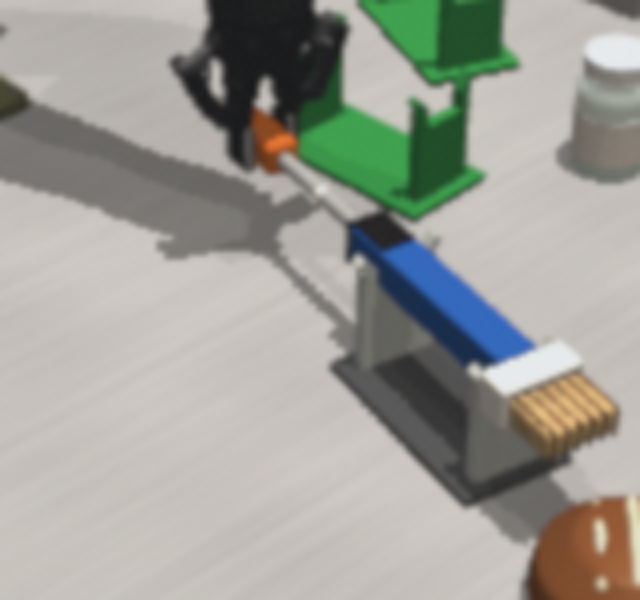

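The white band shows mid-tube at crop (320,190), and the force jumped to 10.5 N with no further motion. One check for the red band near the housing end.

Run:
```python
from m import *
s=cap('scene')['img']; print(robot.observe()['wrist_force'].round(1))
p=s[224:240,326:346].astype(int); red=p[...,0]-p[...,1:].max(2); v,u=np.nonzero(red>25); print([(a+326,b+224,p[b,a].tolist()) for a,b in zip(u,v)])
b=cv2.resize(s[205:250,310:370],(800,600),interpolation=cv2.INTER_CUBIC); cv2.imwrite('pics/band.png',cv2.cvtColor(b,cv2.COLOR_RGB2BGR))
```

```text
[10.3 -2.2 -2.2]
[]
```

View pics/band.png

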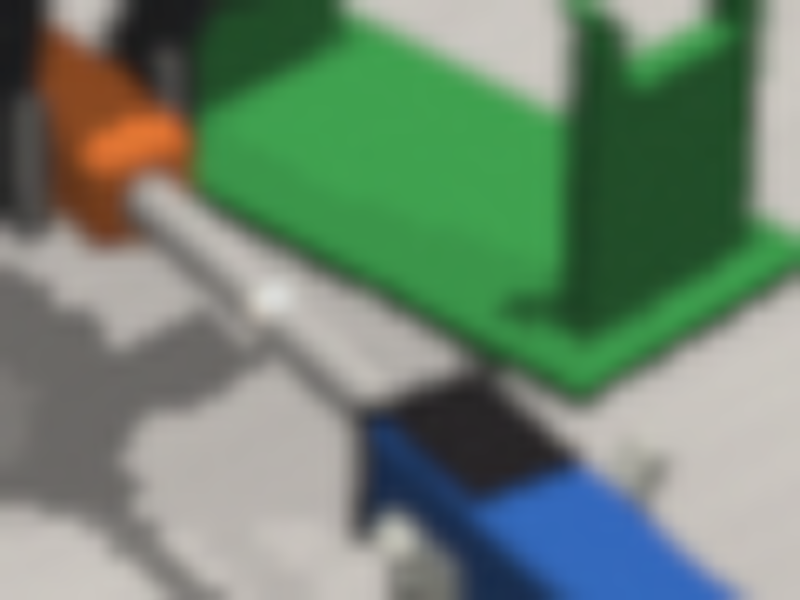

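The red band would be hidden behind the housing edge from here, so check for it in the top view numerically.

Run:
```python
from m import *
t=cap('top'); E_=np.linalg.inv(t['extrinsics'])
A=np.array([.604,.0748]); ax=np.array([.9827,-.1857])
L=np.arange(-.21,-.08,.004); P=np.array([[*(A+l*ax),.092] for l in L])
uv=cv2.projectPoints(P.reshape(-1,1,3),cv2.Rodrigues(E_[:3,:3])[0],E_[:3,3],t['camera_matrix'],t['distortion'])[0].reshape(-1,2).round().astype(int)
for l,(u,v) in zip(L,uv): print(round(l,3),u,v,t['img'][v,u-3:u+4].astype(int).tolist())
```

```text
-0.21 254 273 [[20, 25, 17], [6, 15, 0], [21, 21, 16], [33, 35, 32], [32, 37, 34], [29, 31, 26], [43, 22, 14]]
-0.206 254 271 [[11, 19, 0], [15, 23, 9], [28, 30, 17], [45, 48, 41], [64, 61, 59], [67, 65, 59], [71, 63, 57]]
-0.202 254 270 [[23, 21, 17], [22, 26, 18], [40, 42, 30], [74, 77, 71], [98, 101, 95], [99, 98, 91], [81, 83, 79]]
-0.198 255 268 [[26, 25, 21], [62, 66, 63], [121, 123, 122], [141, 145, 143], [120, 123, 120], [94, 92, 91], [78, 80, 76]]
-0.194 255 266 [[35, 37, 26], [87, 88, 85], [128, 127, 124], [139, 143, 140], [130, 133, 129], [104, 105, 100], [82, 84, 80]]
-0.19 255 264 [[102, 103, 99], [112, 109, 109], [119, 119, 115], [136, 138, 134], [138, 142, 138], [115, 118, 113], [94, 95, 91]]
-0.186 256 263 [[115, 118, 112], [118, 121, 117], [133, 137, 135], [145, 150, 146], [123, 127, 123], [96, 96, 91], [75, 76, 76]]
-0.182 256 261 [[117, 119, 112], [106, 107, 104], [126, 129, 126], [142, 144, 140], [132, 134, 131], [109, 110, 108], [84, 87, 83]]
-0.178 256 259 [[121, 122, 117], [113, 115, 109], [119, 122, 119], [135, 136, 133], [141, 143, 140], [119, 116, 116], [93,
[... 2359 characters left out ...]
 46, 42]]
-0.102 263 226 [[117, 112, 109], [110, 82, 81], [128, 49, 48], [144, 65, 60], [144, 90, 87], [123, 77, 76], [83, 55, 58]]
-0.098 264 224 [[53, 56, 58], [47, 43, 47], [50, 51, 50], [54, 54, 63], [48, 56, 65], [48, 53, 60], [45, 48, 58]]
-0.094 264 223 [[40, 48, 53], [42, 45, 56], [45, 53, 65], [47, 59, 81], [38, 56, 86], [36, 49, 69], [45, 55, 64]]
-0.09 265 221 [[44, 47, 56], [45, 45, 54], [47, 52, 53], [46, 50, 55], [51, 52, 52], [49, 44, 49], [47, 47, 43]]
-0.086 265 219 [[49, 48, 47], [51, 47, 45], [54, 53, 54], [50, 47, 46], [50, 49, 47], [50, 50, 49], [48, 47, 47]]
-0.082 265 217 [[49, 47, 43], [46, 50, 47], [49, 50, 50], [51, 53, 54], [49, 49, 45], [43, 47, 45], [47, 45, 45]]
```

The red band is out at the housing end, near (263,227) in the top view, so the handle is at its second stop. The grip is held and the brush is in the rest.

```bash
python3 -c "
from cell import robot
print(robot.hand_in())"
```

```text
the job is handed in; nothing more can be done
None
```

The job is handed in: the blue brush lies level in the grey rest with its button pressed, and the arm still grips the handle drawn out to its second stop (red band showing, solid stop felt at about 10 N, 21 s on the clock).

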